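Hold a bayonet lamp in the spring test socket

TASK

Test the small flat-sided lamp, the one with two side pins on its base, in the lamp tester: set its base in the socket with the pins in the two slots, push it in against the spring until its flange is down on the tester, and twist it a quarter turn clockwise as seen from above. The socket springs back when the lamp is let go, so finish while still gripping the lamp, pressed fully home and fully turned. Leave the other two lamps standing where they are.

Things in the scene. Friction and masses are not known exactly. Their poses are not given: they have to be found in the camera images.
- lamp: Lamp to test, 180 g, upright, 92 mm tall, same if turned half a turn. Origin: centre of underside, z up its axis. Brass base 28 mm dia, 28 mm high, an 8 mm wide, 8 mm deep slot along x across its underside; black flange 48 mm dia, 28-33 mm up; flat-sided aluminium body, 44 mm along x, 26 mm along y, 33-78 mm up; white dome 25 mm dia.
- lamp_grip (a point): Middle of the lamp's flat-sided body, 55 mm above its underside, axes as the lamp's: grip it across y (26 mm), the flat faces are 44 mm long along x and 45 mm high.
- lamp_pins (a point): Where the lamp's two side pins cross its axis, 11 mm above its underside: round steel pins 8 mm dia, sticking out along the lamp's +x and -x (the long way of its body) to 20 mm from the axis.
- lamp_large: Bystander to leave standing: larger lamp, 320 g, 111 mm tall, base 42 mm dia with three pins (too big for the socket), flange 60 mm dia, flat-sided body 56 x 36 mm. Origin: centre of its underside, z up.
- lamp_round: Bystander to leave standing: lamp with a ribbed screw base without pins and a round body 38 mm dia, 94 mm tall, 160 g. Origin: centre of its underside, z up.
- tester: Lamp tester, fixed to the bench: grey box 170 mm along its x, 130 mm along its y, flat top 70 mm above the bench (keys and meter window up to 3 mm proud). Origin: centre of its underside, z up. The socket opens upward in the middle of its top, in a square aluminium plate 6 mm thick.
- socket (a point): Centre of the socket's mouth on the tester's top face; axes as the tester's. Hole 32 mm dia with two pin slots 13 mm wide along +x and -x, out to 23 mm. The lamp goes in with its x along this x, either way round. With its underside over 21 mm below the mouth the pins are under the plate and it can turn; at 28 mm its flange meets the tester's top.
- plunger (a joint): How far the brass turntable in the socket is pushed down, m: 0 at rest (its face 12 mm below the mouth), 0.009 when the pins clear the plate, 0.016 when the lamp's flange is down on the tester. Spring: 2.5 N at 0, 10.5 N at 0.016.
- turntable (a joint): Twist of the socket's turntable, rad: 0 at rest, grows clockwise seen from above, stop at 1.57. A return spring resists: 0.23 N m at 1.57. A blade on it (5.4 mm wide, 22 mm long, 6 mm high, along the slots at 0) enters the slot under the lamp, with about 0.1 rad of play, so it lags the lamp by that much.
Not all that is in view belongs to the job. Leave any orange or pink look-alike of the lamp alone.

How it is judged:
By the outcome, as a careful person would: the job done as asked, in the order asked, and still so for the second after the job is handed in, while the arm keeps its last pose, push and grip.
It also fails if it takes over 45 s, if anything falls off the work surface, if the arm or the gripper's body presses on something with over 40 N, if the wrist force passes 120 N, or if a joint passes its speed limit or range.

ROBOT

A 6-joint arm with a two-finger parallel gripper is mounted at the origin on the work surface. World frame = base frame: x ahead of the robot, y to its left, z up, the work surface at z = 0. Lengths are in m, angles in rad, forces in N, time in s.
With the tool pointing down it reaches from about 0.375 to 0.975 m from the base axis. Payload 3.8 kg.
Tool frame: the origin (TCP) lies midway between the tips of the shut fingers; the grasp point (between the pads) lies 19 mm behind it; z points along the fingers, y is the line along which they close (so a half turn about z gives the same grasp; the last joint's range is limited). The gripper opens to 85 mm and grips with 20 to 120 N. Pads are 22 mm wide; open, the fingers measure 114 mm over their backs; the gripper's body (76 mm by 85 mm) begins 54 mm behind the grasp point. The pads swing forward as they close: fully open they stand 13 mm farther back than shut.
Start: joints at [-1.348, 0.264, 1.604, -0, 1.274, -0.037], TCP at [0.173, -0.652, 0.231] pointing down, gripper open.
Joint ranges: [-2.63, 2.63], [-0.94, 2.18], [0.31, 2.57], [-1.31, 4.45], [0, 2.66], [-2.55, 2.55]. Speed limits (rad/s): [2.57, 2.57, 3.14, 3.14, 3.14, 3.14].

INTERFACE

Orientations are given as a rotation vector (axis times angle).
In Python, from workcell import bot gives the robot as it stands.
- The arm moves only by the tool jog_arm, never from a script. Its argument "motion" is a list of rows, each a list of 5 numbers: the opening, from -1 (shut) to 1 (fully open), then the shift along the tool's x, y, z in mm, then the turn about the tool's z in degrees. In form: [[claw, x, y, z, twist], ...]. A call has 1 to 10 rows; each row shifts and turns the commanded pose from where the row before left it, along the tool's axes as they then stand; what a row does not reach is not made up. A row lasts 1/12 s, in which the tool goes at most 41.7 mm and 7.16 degrees, less where a joint would pass 70% of its speed; a pose out of reach is approached as far as the arm can. A call with a gripper value outside its range is refused whole. The fingers move at their own pace and stop on an object; "force" is the grip in N (left out, the last holds). Time passes only in rows, so rows that do not move let the fingers close. It gives the time, the measured TCP pose, the force, the opening and the grip force at its end, in the units of the state.
- bot.read_state(): the state, without advancing time (a new reading comes with each control period).
- bot.read_camera(name): name is "scene" or "side" or "wrist"; returns (picture, depth): 400x640x3 uint8, red, green, blue; 400x640 float32, m along the optical axis (not along the pixel's ray), 0 where there is no reading.
- bot.get_calibration(name): a dict with "vfov" (degrees; the focal length in pixels is half the picture's height over the tangent of half this angle, whatever the lens; pixels are square), "cx", "cy" (the principal point, pixels), "rvec" (rotation vector, rad) and "tvec" (3), from world to camera coordinates, as OpenCV has them; the wrist camera has in their place "tool_from_camera" (4x4, takes a point from camera to tool coordinates, whose origin is the TCP and whose axes are the flange's). Camera axes: x right, y down, z forward; pixel columns grow to the right and rows downward; lengths in m; the calibration is good to about 2 mm. The wrist camera is an equidistant fisheye: a pixel r from the principal point sees the ray r / f radians off the axis. A picture is of the moment at which its call begins: read the wrist's pose just before it. get_calibration takes no time and is no camera call.
- bot.finish_job(): hands the job in; it is judged then, once.
The state is a dict: "time": time; "q": joint angles; "joint_vel": joint speeds; "joint_torque": joint torques, N m; "tool_pos": TCP position; "tcp_rot": TCP orientation; "wrist_force": force on the tool from outside, world axes, zero at the start; "torque": the same for the moment, N m; "width": opening from 0.0 (shut) to 1.0 (fully open); "grip_force": force on a finger pad.
Only numpy, scipy, OpenCV 4.12 (cv2) and the standard library are available. Lean on these libraries where they do the work, as an engineer would, in place of code of your own. Each camera call takes 0.05 s, during which the arm holds its last target. There are 200 camera calls.

## Working session

There is one attempt and no reset: what is moved stays moved. The work goes in short steps, Python scripts to look and compute and a tool call to move; the robot and the scene stay as the last step left them, time stands still between calls to the robot, and variables do not carry over. Pictures are saved under pics/ and viewed, at most 10 in all, crops included, and the job is handed in when it is done.

Besides the shell and the picture viewer there is one more tool, called by a JSON object that holds its "method" and its "body", one argument or row to a line. jog_arm: Moves the arm, as the interface text tells. Its arguments: {"type":"object","properties":{"motion":{"type":"array"},"force":{"type":"number"}},"required":["motion"]}

```bash
mkdir -p pics; cat > h.py <<'E'
import numpy as np, cv2
from scipy.spatial.transform import Rotation as R
from workcell import bot
def cal(n):
    c=bot.get_calibration(n); c['f']=200/np.tan(np.radians(c['vfov'])/2); return c
def pts(n,depth,st=None):
    """world xyz per pixel"""
    c=cal(n); v,u=np.mgrid[0:400,0:640]; x=(u-c['cx'])/c['f']; y=(v-c['cy'])/c['f']
    if n=='wrist':
        r=np.hypot(x,y)+1e-9; t=np.tan(np.minimum(r,1.5))/r; x=x*t;y=y*t
    P=np.stack([x*depth,y*depth,depth],-1)
    if n=='wrist':
        T=np.array(c['tool_from_camera']); P=P@T[:3,:3].T+T[:3,3]
        return P@R.from_rotvec(st['tcp_rot']).as_matrix().T+np.array(st['tool_pos'])
    return (P-np.array(c['tvec']).ravel())@R.from_rotvec(np.array(c['rvec']).ravel()).as_matrix()
def shot(n):
    st=bot.read_state(); im,d=bot.read_camera(n); return im,d,pts(n,d,st),st
def save(f,im): cv2.imwrite('pics/'+f,im[:,:,::-1])
E
python3 - <<'E'
from h import *
for n in ['scene','side','wrist']:
    im,d,P,st=shot(n); save(n+'0.png',im); np.savez('/tmp/%s0.npz'%n,im=im,P=P)
print(st)
E
```

```text
{'time': 0.1, 'q': array([-1.34789205e+00,  2.64700527e-01,  1.60526946e+00, -7.52663612e-06,
        1.27375316e+00, -3.69198332e-02]), 'joint_vel': array([ 0.00024603, -0.00213706, -0.00269244,  0.00044038,  0.00163172,
        0.00167269]), 'joint_torque': array([-4.51149322e-05, -5.16706860e+01, -3.68589664e+01, -7.71241162e-05,
        6.29520742e-03,  7.47326681e-07]), 'tool_pos': array([ 0.17324387, -0.65167059,  0.23005397]), 'tcp_rot': array([-3.11301615e+00, -4.06712426e-01,  3.21792561e-04]), 'wrist_force': array([ 0.17215492, -0.82631559, -0.32841283]), 'torque': array([ 0.01282308,  0.00539754, -0.02791585]), 'grip_force': 0.0, 'width': 1.0007473135650924}
```

View pics/scene0.png

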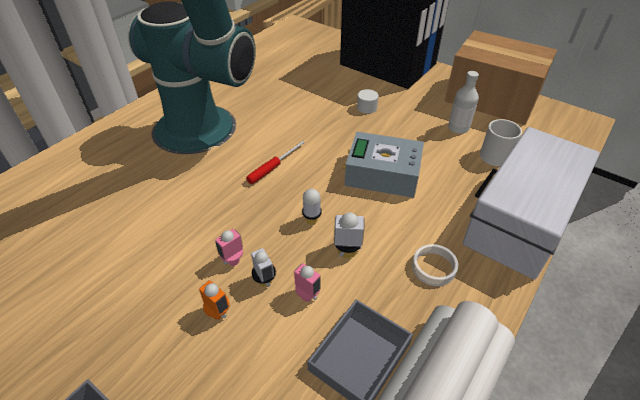

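View pics/side0.png

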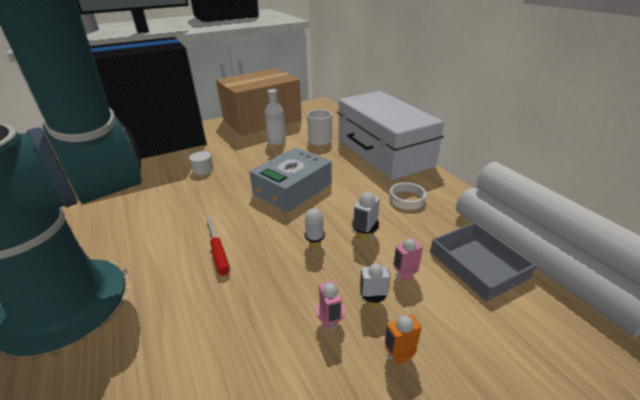

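Candidates in scene view: the grey flat-sided lamp at (263,266), the larger flat lamp (349,232), the round lamp (312,203), pink look-alikes (229,246) and (307,283), and an orange one (214,300). By the description I choose (263,266), which is (375,283) in the side view. The tester is at (385,155).

```bash
python3 - <<'E'
from h import *
S={n:np.load('/tmp/%s0.npz'%n) for n in ['scene','side']}
a=cv2.resize(S['scene']['im'][230:300,220:320],(400,280),interpolation=2)
b=cv2.resize(S['side']['im'][245:315,325:425],(400,280),interpolation=2)
save('crop.png',np.hstack([a,b]))
for n,(u,v) in dict(scene=(263,266),side=(375,283)).items():
    P=S[n]['P']; im=S[n]['im'].astype(int)
    c=P[v-8:v+9,u-8:u+9].reshape(-1,3); c0=np.median(c[(c[:,2]>.02)],0); print(n,c0)
    m=(np.hypot(P[...,0]-c0[0],P[...,1]-c0[1])<.045)&(P[...,2]>.02)&(P[...,2]<.12)
    Q=P[m]; print(len(Q),'zmax',Q[:,2].max())
    t=Q[Q[:,2]>.081]; print('dome',t.mean(0),len(t))
    t=Q[(Q[:,2]>.04)&(Q[:,2]<.074)]; 
    print('body rect',cv2.minAreaRect(t[:,:2].astype(np.float32)*1000))
    t=Q[(Q[:,2]>.074)&(Q[:,2]<.081)];print('bodytop',len(t),cv2.minAreaRect(t[:,:2].astype(np.float32)*1000))
    T=(P[...,2]>.066)&(P[...,2]<.075); 
    k,l,s,ce=cv2.connectedComponentsWithStats(T.astype(np.uint8)); i=l[(145,415) if n=='scene' else (185,265)]
    print(i,s[i]); 
    big=1+np.argmax(s[1:,4]); print('tester',s[big],cv2.minAreaRect(P[l==big][:,:2].astype(np.float32)*1000))
E
```

```text
scene [ 0.51379685 -0.2808001   0.07545172]
639 zmax 0.09382925436178004
dome [ 0.50342957 -0.27324488  0.0875883 ] 118
body rect ((502.5819091796875, -281.79620361328125), (49.562644958496094, 21.917049407958984), 6.915230751037598)
bodytop 163 ((501.8037414550781, -271.3880920410156), (26.180078506469727, 45.728458404541016), 64.74351501464844)
20 [ 346  131   78   47 2457]
tester [ 346  131   78   47 2457] ((527.8339233398438, 145.82154846191406), (170.4790802001953, 136.77174377441406), 21.490068435668945)
side [ 0.49500734 -0.28155495  0.0645723 ]
988 zmax 0.09256483398534168
dome [ 0.49897486 -0.27456869  0.08726777] 139
body rect ((494.2755432128906, -277.87255859375), (22.540302276611328, 50.88352584838867), 42.78749465942383)
bodytop 228 ((501.62353515625, -271.27435302734375), (26.987424850463867, 46.26694107055664), 66.39141845703125)
0 [     0      0    640    400 249168]
tester [ 465  188  175  114 2257] ((842.8242797851562, -329.2779541015625), (39.2860221862793, 357.73944091796875), 0.5746040940284729)
```

View pics/crop.png

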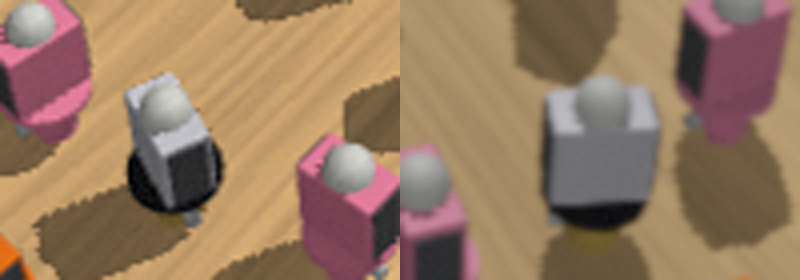

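View pics/wrist0.png

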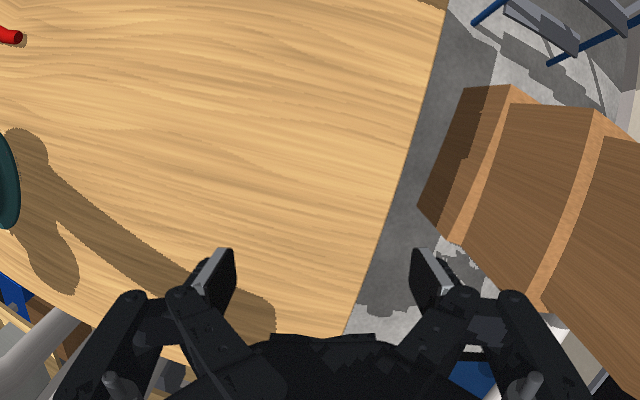

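The crop shows a grey flat-sided body, black flange and a steel pin low on the side, so this is the right lamp: centre about (502,-272), long axis about -24.5°. I'll start with the approach above it.

{"method": "jog_arm", "body": {
  "motion": [
    [0.4, 30, -20, 0, 0],
    [0.4, 30, -20, 0, 0],
    [0.4, 30, -20, 0, 0],
    [0.4, 30, -20, 0, 0],
    [0.4, 30, -20, 0, 0],
    [0.4, 30, -20, 0, 0],
    [0.4, 30, -20, 0, 0],
    [0.4, 30, -20, 0, 0],
    [0.4, 30, -20, 0, 0],
    [0.4, 30, -20, 0, 0]
  ]
}}

```text
time: 0.98
tool_pos: [0.4126, -0.3803, 0.2311]
tcp_rot: [-3.115, -0.407, 0.0]
wrist_force: [0.8, 0.2, -0.7]
width: 0.701
grip_force: 0.0
```

{"method": "jog_arm", "body": {
  "motion": [
    [0.4, 30, -20, 0, 0],
    [0.4, 30, -20, 0, 0],
    [0.4, 30, -20, 0, 0],
    [0.4, 25, -20, 0, 0],
    [0.4, 0, 0, 0, -7],
    [0.4, 0, 0, 0, -7],
    [0.4, 0, 0, 0, -7],
    [0.4, 0, 0, 0, -7],
    [0.4, 0, 0, 0, -7],
    [0.4, 0, 0, 0, -7]
  ]
}}

```text
time: 1.82
tool_pos: [0.5024, -0.2748, 0.2309]
tcp_rot: [-2.757, -1.505, 0.001]
wrist_force: [0.4, 0.3, 0.5]
width: 0.701
grip_force: 0.0
```

{"method": "jog_arm", "body": {
  "motion": [
    [0.4, 0, 0, 0, -7],
    [0.4, 0, 0, 0, -7],
    [0.4, 0, 0, 0, -7],
    [0.4, 0, 0, 0, -7],
    [0.4, 0, 0, 0, -7],
    [0.4, 0, 0, 0, -7],
    [0.4, 0, 0, 0, -7],
    [0.4, 0, 0, 0, -7],
    [0.4, 0, 0, 0, -7],
    [0.4, 0, 0, 0, -7]
  ]
}}

```text
time: 2.65
tool_pos: [0.5023, -0.275, 0.2309]
tcp_rot: [-1.396, -2.814, -0.0]
wrist_force: [-0.2, -0.1, -0.6]
width: 0.701
grip_force: 0.0
```

{"method": "jog_arm", "body": {
  "motion": [
    [0.4, 0, 0, 0, -7],
    [0.4, 0, 0, 0, -7],
    [0.4, 0, 0, 0, -7],
    [0.4, 0, 0, 0, -7],
    [0.4, 0, 0, 0, 0],
    [0.4, 0, 0, 0, 0]
  ]
}}

```text
time: 3.15
tool_pos: [0.5023, -0.275, 0.2309]
tcp_rot: [-0.688, -3.065, -0.0]
wrist_force: [0.0, 0.8, -0.1]
width: 0.703
grip_force: 0.0
```

```bash
cat >> h.py <<'E'
def pose(st):
    M=R.from_rotvec(st['tcp_rot']).as_matrix(); return np.array(st['tool_pos']),M,np.degrees(np.arctan2(M[1,1],M[0,1]))
def lamp(P,c0):
    m=(np.hypot(P[...,0]-c0[0],P[...,1]-c0[1])<.05)
    Q=P[m]; d=Q[(Q[:,2]>.083)&(Q[:,2]<.12)]; b=Q[(Q[:,2]>.0725)&(Q[:,2]<.081)]
    print('dome',np.round((d.max(0)+d.min(0))/2,4) if len(d) else 0,len(d),'body',cv2.minAreaRect(b[:,:2].astype(np.float32)*1000) if len(b)>3 else 0,len(b))
E
python3 - <<'E'
from h import *
im,d,P,st=shot('wrist'); save('w1.png',im); np.savez('/tmp/w1.npz',im=im,P=P)
p,M,psi=pose(st); print(st['time'],p,psi,M[:,2],st['q'],st['width'])
lamp(P,(.502,-.272))
T=(P[...,2]>.064)&(P[...,2]<.075)&(P[...,1]>0.03)&(P[...,1]<.27)&(P[...,0]<.65); print(T.sum(),cv2.minAreaRect(P[T][:,:2].astype(np.float32)*1000))
E
```

```text
3.15 [ 0.50231517 -0.27502382  0.23092656] 64.6905782158686 [-5.75221113e-04  3.16250559e-04 -9.99999785e-01] [-5.44408492e-01  7.20164708e-02  1.82700303e+00 -2.89203677e-05
  1.24322901e+00 -1.67346278e+00] 0.7025676309163905
dome [ 0.4992 -0.2707  0.0873] 440 body ((499.41070556640625, -270.4193115234375), (26.13300323486328, 46.32793045043945), 65.05908966064453) 725
6115 ((527.2421875, 145.81234741210938), (172.7552490234375, 133.35105895996094), 22.183311462402344)
```

View pics/w1.png

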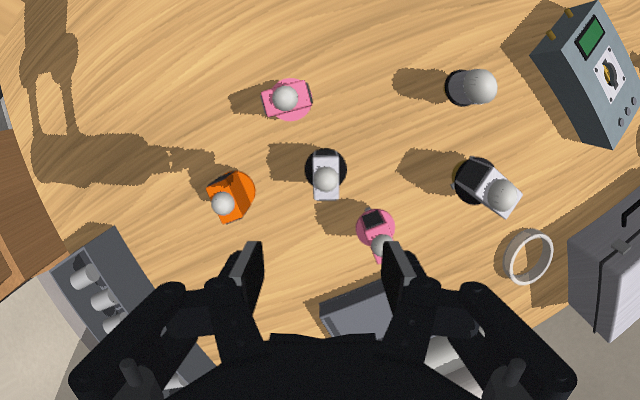

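The wrist view shows the target at (326,175), the pink one at (380,240) clear of the fingers' line, and the tester at (600,75). The lamp measures (499.3,-270.5) with yaw 65°, and the top is 78 mm, which matches. Now I'll descend and grip.

{"method": "jog_arm", "body": {
  "motion": [
    [0.2, 4.6, 2.8, 20, -0.4],
    [0.2, 0, 0, 25, 0],
    [0.2, 0, 0, 25, 0],
    [0.2, 0, 0, 25, 0],
    [0.2, 0, 0, 25, 0],
    [0.2, 0, 0, 20, 0],
    [0.2, 0, 0, 20, 0],
    [0.2, 0, 0, 15, 0],
    [0.2, 0, 0, 10, 0],
    [0.2, 0, 0, 8, 0]
  ]
}}

```text
time: 4.03
tool_pos: [0.499, -0.2703, 0.037]
tcp_rot: [-0.675, -3.067, -0.001]
wrist_force: [0.2, -0.1, -0.5]
width: 0.598
grip_force: 0.0
```

{"method": "jog_arm", "body": {
  "motion": [
    [0.2, 0, 0, 0, 0],
    [-0.4, 0, 0, 0, 0],
    [-0.6, 0, 0, 0, 0],
    [-1, 0, 0, 0, 0],
    [-1, 0, 0, 0, 0],
    [-1, 0, 0, 0, 0],
    [-1, 0, 0, 0, 0],
    [-1, 0, 0, 0, 0]
  ],
  "force": 70
}}

```text
time: 4.7
tool_pos: [0.5006, -0.2713, 0.0396]
tcp_rot: [0.672, 3.067, -0.001]
wrist_force: [-0.1, 0.5, 5.5]
width: 0.298
grip_force: 69.3
```

{"method": "jog_arm", "body": {
  "motion": [
    [-1, 0, 0, -10, 0],
    [-1, 0, 0, -20, 0],
    [-1, 0, 0, -30, 0],
    [-1, 0, 0, -30, 0],
    [-1, 0, 0, -30, 0],
    [-1, 0, 0, -30, 0],
    [-1, 0, 0, -20, 0],
    [-1, 6, 15, -10, 0],
    [-1, 10, 25, 0, 0],
    [-1, 12, 30, 0, 0]
  ]
}}

```text
time: 5.53
tool_pos: [0.5034, -0.1958, 0.2196]
tcp_rot: [0.676, 3.066, -0.001]
wrist_force: [0.2, 0.3, -2.2]
width: 0.298
grip_force: 69.0
```

{"method": "jog_arm", "body": {
  "motion": [
    [-1, 12, 30, 0, 0],
    [-1, 12, 30, 0, 0],
    [-1, 12, 30, 0, 0],
    [-1, 12, 30, 0, 0],
    [-1, 12, 30, 0, 0],
    [-1, 12, 30, 0, 0],
    [-1, 12, 30, 0, 0],
    [-1, 12, 30, 0, 0],
    [-1, 12, 30, 0, 0],
    [-1, 10, 25, 0, 0]
  ]
}}

```text
time: 6.37
tool_pos: [0.5184, 0.124, 0.2179]
tcp_rot: [-0.671, -3.067, 0.0]
wrist_force: [0.1, -0.3, -1.3]
width: 0.294
grip_force: 69.0
```

{"method": "jog_arm", "body": {
  "motion": [
    [-1, 10, 17, 0, 0],
    [-1, 4, 5, 0, -4],
    [-1, 0, 0, 0, -6],
    [-1, 0, 0, 0, -6],
    [-1, 0, 0, 0, -6],
    [-1, 0, 0, 0, -6],
    [-1, 0, 0, 0, -6],
    [-1, 0, 0, 0, -6],
    [-1, 0, 0, 0, -6],
    [-1, 0, 0, 0, -2]
  ]
}}

```text
time: 7.2
tool_pos: [0.515, 0.1476, 0.2178]
tcp_rot: [0.641, -3.073, 0.0]
wrist_force: [0.8, -0.8, -1.6]
width: 0.296
grip_force: 69.1
```

{"method": "jog_arm", "body": {
  "motion": [
    [-1, 0, 0, 0, 0],
    [-1, 0, 0, 0, 0]
  ]
}}

```text
time: 7.37
tool_pos: [0.5153, 0.1477, 0.2179]
tcp_rot: [0.632, -3.076, 0.0]
wrist_force: [-0.5, -0.4, -2.1]
width: 0.298
grip_force: 69.1
```

```bash
python3 - <<'E'
from h import *
for n in ['wrist','scene','side']:
    im,d,P,st=shot(n); save(n+'2.png',im); np.savez('/tmp/%s2.npz'%n,im=im,P=P)
    if n=='wrist':
        p,M,psi=pose(st); print(st['time'],p,psi,st['q'],st['wrist_force'],st['width'])
    T=(P[...,2]>.066)&(P[...,2]<.075)&(P[...,1]>0.03)&(P[...,1]<.27)&(P[...,0]<.65)&(P[...,0]>.4); 
    print(n,T.sum(),cv2.minAreaRect(P[T][:,:2].astype(np.float32)*1000),np.median(P[T][:,2]))
a=cv2.imread('pics/wrist2.png'); b=cv2.resize(cv2.imread('pics/side2.png')[60:240,200:400],(400,360)); c=cv2.resize(a[100:300,220:420],(400,400))
cv2.imwrite('pics/v2.png',np.hstack([c,np.pad(b,((0,40),(0,0),(0,0)))]))
E
```

```text
7.3667 [0.51532104 0.14767007 0.21787171] 113.2138734200617 [ 2.32588297e-01  1.09143929e-02  1.91503231e+00  4.25183170e-05
  1.21703958e+00 -1.74338150e+00] [-0.53230681 -0.41892614 -2.0901687 ] 0.2976213604353317
wrist 14683 ((526.5049438476562, 146.0655975341797), (170.48934936523438, 130.9901580810547), 21.887012481689453) 0.0691314924246233
scene 2456 ((527.2693481445312, 146.04458618164062), (170.3775634765625, 136.07955932617188), 22.114578247070312) 0.07033460027833416
side 1728 ((529.420654296875, 144.9401092529297), (172.38987731933594, 133.37950134277344), 21.5356502532959) 0.07023236851291181
```

View pics/v2.png

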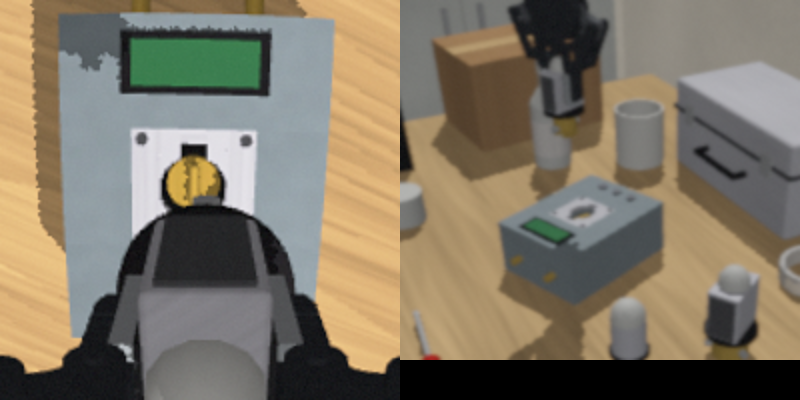

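The view shows the socket plate's far slot at full px (316,176), the tester square to the tool and the brass base above the hole. Next I'll measure how the lamp sits in the grip and where the plate is, in the tool frame.

```bash
python3 - <<'E'
from h import *
import h
z=np.load('/tmp/wrist2.npz'); im=z['im'].astype(int); P=z['P']; st=bot.read_state()
p,M,psi=pose(st); Q=(P-p)@M*1000
print('psi',psi,p)
near=(np.abs(Q[...,0])<40)&(np.abs(Q[...,1])<40)
hsv=cv2.cvtColor(z['im'],cv2.COLOR_RGB2HSV)
for lo in range(-56,60,4):
    m=near&(Q[...,2]>=lo)&(Q[...,2]<lo+4)&(np.abs(Q[...,1])<(25 if lo>-5 else 14)); 
    if m.sum()>5: q=Q[m]; print(lo,m.sum(),'x',q[:,0].min().round(1),q[:,0].max().round(1),'y',q[:,1].min().round(1),q[:,1].max().round(1))
br=(hsv[...,0]>15)&(hsv[...,0]<30)&(hsv[...,1]>120)&near&(Q[...,2]<60)
q=Q[br];print('brass',br.sum(),np.percentile(q,[1,50,99],axis=0).round(1))
# plate: bright, z near top
pl=(im.min(-1)>180)&(P[...,2]>.06)&(P[...,2]<.078)&(np.hypot(P[...,0]-.5265,P[...,1]-.146)<.06)
a=np.radians(21.9); U=np.array([[np.cos(a),np.sin(a)],[-np.sin(a),np.cos(a)]])
q=(P[pl][:,:2]*1000-[526.5,146.1])@U.T; print('plate tester frame',pl.sum(),np.percentile(q,[.5,99.5],axis=0).round(1), P[pl][:,2].mean())
dk=(im.max(-1)<60)&(np.hypot(P[...,0]-.5265,P[...,1]-.146)<.04)&(P[...,2]<.08)&(P[...,2]>0.0)
v,u=np.where(dk)
q=(P[dk][:,:2]*1000-[526.5,146.1])@U.T; print('dark',dk.sum(),np.percentile(q,[0,1,50,99,100],axis=0).round(1),u.min(),u.max(),v.min(),v.max())
E
```

```text
psi 113.23767138095583 [0.5157249  0.14772811 0.2181149 ]
-56 39 x 0.6 14.0 y -13.8 14.0
-52 1188 x -6.5 14.0 y -13.9 13.9
-48 972 x -7.6 14.5 y -14.0 11.8
-44 541 x -8.1 14.4 y -14.0 12.1
-40 2965 x -19.7 24.5 y -14.0 14.0
-36 734 x -20.3 26.3 y -14.0 14.0
-32 277 x 12.3 26.2 y -13.9 13.0
-28 226 x 12.0 26.1 y -14.0 13.1
-24 211 x 22.1 26.2 y -12.2 13.2
-20 216 x 22.2 26.3 y -12.5 13.3
-16 154 x 22.7 26.0 y -12.5 13.2
-12 182 x 23.0 26.1 y -12.1 13.0
-8 139 x 22.3 26.0 y -11.9 13.5
-4 170 x 12.2 26.1 y -18.3 19.8
0 117 x 22.2 25.8 y -12.5 13.5
4 417 x 2.5 26.3 y -23.2 23.7
8 392 x 2.4 26.2 y -23.4 23.8
12 29 x 15.6 26.3 y -17.3 20.0
24 23 x 21.0 22.6 y -2.6 4.3
28 22 x 20.9 22.3 y -2.6 4.4
32 8 x 21.8 22.1 y -0.9 3.8
brass 2 [[  8.6 -29.9 -40.2]
 [ 16.9 -17.5 -14.5]
 [ 25.3  -5.2  11.3]]
plate tester frame 1651 [[-30.  -29.7]
 [ 21.5  29.9]] 0.06893970897683233
dark 149 [[-13.5 -19. ]
 [-11.9 -19. ]
 [ 11.6  -3.8]
 [ 30.7  17.1]
 [ 31.3  17.2]] 301 331 172 204
```

{"method": "jog_arm", "body": {
  "motion": [
    [-1, -6, -3, 10, 0],
    [-1, -5.7, -3.3, 20, 1.3],
    [-1, 0, 0, 25, 0],
    [-1, 0, 0, 20, 0],
    [-1, 0, 0, 15, 0],
    [-1, 0, 0, 10, 0],
    [-1, 0, 0, 0, 0],
    [-1, 0, 0, 0, 0]
  ]
}}

```text
time: 8.18
tool_pos: [0.5291, 0.1465, 0.1176]
tcp_rot: [0.599, -3.083, 0.0]
wrist_force: [0.4, 0.4, -2.1]
width: 0.297
grip_force: 69.1
```

```bash
python3 - <<'E'
from h import *
v=[]
for n in ['wrist','scene','side']:
    im,d,P,st=shot(n); np.savez('/tmp/%s3.npz'%n,im=im,P=P)
    if n=='wrist':
        p,M,psi=pose(st); print(st['time'],p,psi,st['wrist_force'])
        T=(P[...,2]>.066)&(P[...,2]<.075)&(P[...,1]>0.03)&(P[...,1]<.27)&(P[...,0]<.65)&(P[...,0]>.4); print(cv2.minAreaRect(P[T][:,:2].astype(np.float32)*1000))
    w=dict(wrist=(110,230,240,400),scene=(90,200,320,450),side=(100,215,230,350))[n]
    c=im[w[0]:w[1],w[2]:w[3]]; v.append(cv2.resize(c,(266,int(266*c.shape[0]/c.shape[1])),interpolation=2))
H=max(x.shape[0] for x in v); save('v3.png',cv2.resize(np.hstack([np.pad(x,((0,H-x.shape[0]),(0,0),(0,0))) for x in v]),None,fx=1,fy=1))
E
```

```text
8.1833 [0.52905999 0.14652785 0.11760678] 111.97524272656207 [ 0.41875265  0.41993776 -2.14532052]
((526.7780151367188, 146.258544921875), (170.3473358154297, 131.3284454345703), 21.848163604736328)
```

View pics/v3.png

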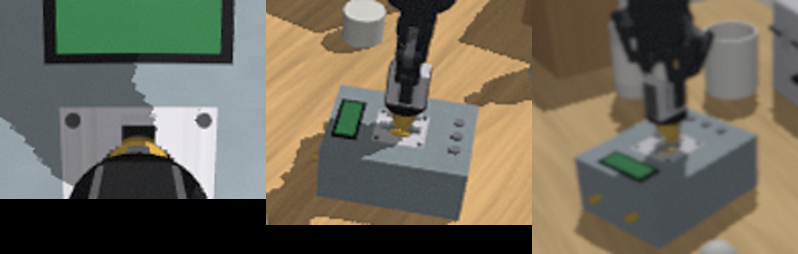

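Base and slot are lined up at crop column 139. I'll enter the socket gently.

{"method": "jog_arm", "body": {
  "motion": [
    [-1, 0, 0, 4, 0],
    [-1, 0, 0, 4, 0],
    [-1, 0, 0, 3, 0],
    [-1, 0, 0, 3, 0],
    [-1, 0, 0, 3, 0],
    [-1, 0, 0, 0, 0]
  ]
}}

```text
time: 8.83
tool_pos: [0.5286, 0.1465, 0.1003]
tcp_rot: [0.599, -3.082, 0.0]
wrist_force: [0.1, 0.3, -2.9]
width: 0.296
grip_force: 69.1
```

{"method": "jog_arm", "body": {
  "motion": [
    [-1, 0, 0, 2, 0],
    [-1, 0, 0, 2, 0],
    [-1, 0, 0, 2, 0],
    [-1, 0, 0, 1, 0],
    [-1, 0, 0, 0, 0]
  ]
}}

```text
time: 9.25
tool_pos: [0.5295, 0.1467, 0.0945]
tcp_rot: [-0.599, 3.084, -0.0]
wrist_force: [-2.2, -0.6, 1.1]
width: 0.291
grip_force: 69.3
```

{"method": "jog_arm", "body": {
  "motion": [
    [-1, 0.7, 0, 2, 0],
    [-1, 0, 0, 2, 0],
    [-1, 0, 0, 2, 0],
    [-1, 0, 0, 2, 0],
    [-1, 0, 0, 2, 0],
    [-1, 0, 0, 0, 0]
  ]
}}

```text
time: 9.75
tool_pos: [0.5294, 0.1467, 0.0847]
tcp_rot: [-0.599, 3.082, 0.0]
wrist_force: [0.5, 0.2, 6.0]
width: 0.295
grip_force: 69.8
```

{"method": "jog_arm", "body": {
  "motion": [
    [-1, 0, 0, 1, 0],
    [-1, 0, 0, 1, 0],
    [-1, 0, 0, 1, 0],
    [-1, 0, 0, 1, 0],
    [-1, 0, 0, 0, 0],
    [-1, 0, 0, 0, 0]
  ],
  "force": 90
}}

```text
time: 10.25
tool_pos: [0.5295, 0.1467, 0.0817]
tcp_rot: [-0.599, 3.082, 0.0]
wrist_force: [-1.6, 0.7, 9.7]
width: 0.287
grip_force: 89.2
```

{"method": "jog_arm", "body": {
  "motion": [
    [-1, 0, 0, 0.7, 0],
    [-1, 0, 0, 0.7, 0],
    [-1, 0, 0, 0, 0]
  ]
}}

```text
time: 10.5
tool_pos: [0.5295, 0.1467, 0.0816]
tcp_rot: [-0.599, 3.083, 0.0]
wrist_force: [-6.2, -0.4, 17.3]
width: 0.292
grip_force: 90.7
```

Seated: force rises sharply with no travel. Now I'll twist clockwise about the lamp's axis.

{"method": "jog_arm", "body": {
  "motion": [
    [-1, 0.04, -0.17, 0, 4],
    [-1, 0.04, -0.17, 0, 4],
    [-1, 0.04, -0.17, 0, 4],
    [-1, 0.04, -0.17, 0, 4],
    [-1, 0.04, -0.17, 0, 4],
    [-1, 0.04, -0.17, 0, 4],
    [-1, 0.04, -0.17, 0, 4],
    [-1, 0, 0, 0, 0]
  ],
  "force": 100
}}

```text
time: 11.17
tool_pos: [0.5307, 0.1461, 0.0817]
tcp_rot: [0.169, 3.133, 0.003]
wrist_force: [-2.3, 0.4, 13.1]
width: 0.294
grip_force: 97.1
```

```bash
python3 - <<'E'
from h import *
st=bot.read_state(); p,M,psi=pose(st); print(p,psi,st['wrist_force'],st['torque'],st['q'])
E
```

```text
[0.53074281 0.14613188 0.08168492] 83.82884673368339 [-2.34940088  0.39228166 13.12154018] [ 0.15340781  0.36387038 -0.07841537] [ 2.23067558e-01  1.69047374e-01  2.01524056e+00  7.02793896e-04
  9.52598208e-01 -1.24042338e+00]
```

{"method": "jog_arm", "body": {
  "motion": [
    [-1, 0.04, -0.17, 0, 4],
    [-1, 0.04, -0.17, 0, 4],
    [-1, 0.04, -0.17, 0, 4],
    [-1, 0.04, -0.17, 0, 4],
    [-1, 0.04, -0.17, 0, 4],
    [-1, 0.04, -0.17, 0, 4],
    [-1, 0.04, -0.17, 0, 4],
    [-1, 0.04, -0.17, 0, 4],
    [-1, 0, 0, 0, 0]
  ]
}}

```text
time: 11.92
tool_pos: [0.5301, 0.1447, 0.0817]
tcp_rot: [1.025, 2.965, 0.004]
wrist_force: [-1.6, 1.4, 13.7]
width: 0.293
grip_force: 97.2
```

{"method": "jog_arm", "body": {
  "motion": [
    [-1, 0.04, -0.17, 0, 4],
    [-1, 0.04, -0.17, 0, 4],
    [-1, 0.04, -0.17, 0, 4],
    [-1, 0.04, -0.17, 0, 4],
    [-1, 0.04, -0.17, 0, 4],
    [-1, 0.04, -0.17, 0, 4],
    [-1, 0.04, -0.17, 0, 4],
    [-1, 0, 0, 0, 0],
    [-1, 0, 0, 0, 0]
  ]
}}

```text
time: 12.67
tool_pos: [0.5289, 0.144, 0.0817]
tcp_rot: [1.709, 2.632, 0.005]
wrist_force: [-1.6, 0.6, 14.4]
width: 0.293
grip_force: 97.3
```

```bash
python3 - <<'E'
from h import *
st=bot.read_state(); p,M,psi=pose(st); print(p,psi,st['wrist_force'],st['torque'],st['q'])
E
```

```text
[0.52893529 0.14398169 0.08171488] 24.00213125063891 [-1.59313694  0.55136478 14.44578993] [-0.15668014  0.39205684  0.0025481 ] [ 2.20491327e-01  1.65081483e-01  2.01987150e+00 -3.07289058e-04
  9.52164864e-01 -1.98244802e-01]
```

```bash
python3 - <<'E'
from h import *
v=[]
for n in ['wrist','scene','side']:
    im,d,P,st=shot(n); print(st['torque'],st['wrist_force'])
    if n=='wrist':
        p,M,psi=pose(st); Q=(P-p)@M*1000
        near=(np.abs(Q[...,0])<40)&(np.abs(Q[...,1])<14)
        m=near&(Q[...,2]>-43)&(Q[...,2]<-36); print(m.sum(),cv2.minAreaRect(Q[m][:,:2].astype(np.float32)))
        m=near&(Q[...,2]>-25)&(Q[...,2]<5)&(Q[...,0]>20); q=Q[m]; print('front face slope',np.polyfit(q[:,1],q[:,0],1),'y',q[:,1].min(),q[:,1].max())
        m=(np.abs(Q[...,0])<40)&(np.abs(Q[...,1])<30)&(Q[...,2]>3)&(Q[...,2]<9); q=Q[m]; print('flange',q.min(0),q.max(0))
    w=dict(wrist=(130,330,200,440),scene=(90,200,320,450),side=(100,215,230,350))[n]
    c=im[w[0]:w[1],w[2]:w[3]]; v.append(cv2.resize(c,(266,int(266*c.shape[0]/c.shape[1])),interpolation=2))
H=max(x.shape[0] for x in v); save('v4.png',np.hstack([np.pad(x,((0,H-x.shape[0]),(0,0),(0,0))) for x in v]))
E
```

```text
[-0.15668014  0.39205684  0.0025481 ] [-1.59313694  0.55136478 14.44578993]
3369 ((1.3227386474609375, -0.03315925598144531), (44.832942962646484, 27.875057220458984), 0.05834666267037392)
front face slope [-1.83962155e-03  2.38837292e+01] y -13.923809663060437 12.008075397362617
flange [  0.8916176  -24.93215515   3.00901682] [24.88051185 22.25093206  8.99406344]
[-0.2083105   0.39628414  0.04409624] [-2.64941759  1.05674256 14.58497341]
[-0.14305715  0.40862222  0.07156687] [-0.79677815 -0.02392111 14.6044535 ]
```

View pics/v4.png

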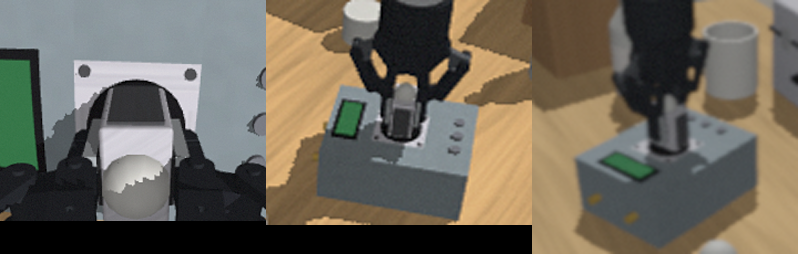

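The lamp turned with the gripper and its flange sits flat on the plate. The blade lags by its play, so I'll turn on to feel the stop.

{"method": "jog_arm", "body": {
  "motion": [
    [-1, 0, -0.08, 0, 2],
    [-1, 0, -0.08, 0, 2],
    [-1, 0, -0.08, 0, 2],
    [-1, 0, 0, 0, 1],
    [-1, 0, 0, 0, 0],
    [-1, 0, 0, 0, 0]
  ]
}}

```text
time: 13.32
tool_pos: [0.5287, 0.1439, 0.0817]
tcp_rot: [1.866, 2.524, 0.005]
wrist_force: [-1.2, 0.1, 15.2]
width: 0.291
grip_force: 97.3
```

```bash
python3 - <<'E'
from h import *
st=bot.read_state(); p,M,psi=pose(st); print(p,psi,st['wrist_force'],st['torque'],st['q'])
E
```

```text
[0.52870285 0.14387655 0.08167328] 17.04292723954817 [-1.17676509  0.14515607 15.22287629] [-0.18753246  0.51186869  0.28406933] [ 2.20457702e-01  1.64705482e-01  2.02040592e+00 -4.25084071e-04
  9.52031948e-01 -7.67501862e-02]
```

{"method": "jog_arm", "body": {
  "motion": [
    [-1, 0, 0, 0, 1],
    [-1, 0, 0, 0, 1],
    [-1, 0, 0, 0, 1],
    [-1, 0, 0, 0.3, 0],
    [-1, 0, 0, 0, 0],
    [-1, 0, 0, 0, 0]
  ]
}}

```text
time: 13.82
tool_pos: [0.5286, 0.1438, 0.0817]
tcp_rot: [1.931, 2.474, 0.005]
wrist_force: [-2.4, -0.0, 17.2]
width: 0.294
grip_force: 97.8
```

```bash
python3 - <<'E'
from h import *
st=bot.read_state(); p,M,psi=pose(st); print(p,psi,st['wrist_force'],st['torque'],st['q'][5])
E
```

```text
[0.52859954 0.14384723 0.08166259] 14.044876905727833 [-2.35036787 -0.01758119 17.18305295] [-0.24557964  0.7202278   0.28525868] -0.024392002363668407
```

{"method": "jog_arm", "body": {
  "motion": [
    [-1, 0, 0, 0, 1],
    [-1, 0, 0, 0, 1],
    [-1, 0, 0, 0, 0],
    [-1, 0, 0, 0, 0]
  ]
}}

```text
time: 14.15
tool_pos: [0.5285, 0.1438, 0.0816]
tcp_rot: [1.974, 2.44, 0.004]
wrist_force: [-2.5, 0.4, 16.1]
width: 0.294
grip_force: 97.6
```

```bash
python3 - <<'E'
from h import *
for i in range(3):
    im,d,P,st=shot('wrist'); p,M,psi=pose(st); Q=(P-p)@M*1000
    near=(np.abs(Q[...,0])<40)&(np.abs(Q[...,1])<14)
    m=near&(Q[...,2]>-43)&(Q[...,2]<-36); r=cv2.minAreaRect(Q[m][:,:2].astype(np.float32))
    m=near&(Q[...,2]>-25)&(Q[...,2]<5)&(Q[...,0]>20); q=Q[m]
    hsv=im.max(-1); print(psi,p,st['torque'],st['wrist_force'],r,np.polyfit(q[:,1],q[:,0],1)[0])
save('w5.png',im)
E
```

```text
12.047659116495453 [0.52852844 0.14382158 0.0816394 ] [-0.26108993  0.78973766  0.22470924] [-2.51662687  0.36353828 16.07324241] ((0.9534378051757812, -0.03467273712158203), (44.730979919433594, 27.930166244506836), 0.009499052539467812) -0.0021943355705114427
12.047157582487074 [0.52854027 0.14380309 0.0816239 ] [-0.24089518  0.81318874  0.30706669] [-1.35490219 -0.33524938 15.89716544] ((1.8509597778320312, -0.006610870361328125), (46.41972351074219, 27.954774856567383), 0.036312323063611984) -0.001350549985287127
12.051217068734616 [0.52855864 0.14382653 0.08165332] [-0.27433179  0.77896243  0.29376705] [-2.39644482  0.29850143 15.9561897 ] ((1.210235595703125, 0.010882377624511719), (27.98046875, 45.14750671386719), 89.93952178955078) -0.0017566619813331509
```

{"method": "jog_arm", "body": {
  "motion": [
    [-1, 0, 0, 0, 1],
    [-1, 0, 0, 0, 1],
    [-1, 0, 0, 0, 0],
    [-1, 0, 0, 0, 0]
  ]
}}

```text
time: 14.63
tool_pos: [0.5285, 0.1438, 0.0816]
tcp_rot: [2.017, 2.405, 0.004]
wrist_force: [-1.8, 0.8, 15.7]
width: 0.295
grip_force: 97.6
```

```bash
python3 - <<'E'
from h import *
for i in range(3):
    im,d,P,st=shot('wrist'); p,M,psi=pose(st); Q=(P-p)@M*1000
    near=(np.abs(Q[...,0])<40)&(np.abs(Q[...,1])<11)
    m=near&(Q[...,2]>-25)&(Q[...,2]<3)&(Q[...,0]>20)&(Q[...,0]<27); q=Q[m]
    T=(P[...,2]>.066)&(P[...,2]<.075)&(P[...,1]>0.03)&(P[...,1]<.27)&(P[...,0]<.65)&(P[...,0]>.4)
    print(psi,p,st['torque'],st['wrist_force'],np.degrees(np.polyfit(q[:,1],q[:,0],1)[0]),st['q'][5],st['joint_torque'][5],cv2.minAreaRect(P[T][:,:2].astype(np.float32)*1000))
c=cv2.resize(im[130:330,200:440],(720,600),interpolation=2); save('v5.png',c)
E
```

```text
10.047738851940716 [0.5284529  0.1437787  0.08163839] [-0.29189163  0.81935581  0.27284198] [-1.75993936  0.82716373 15.65505614] -1.8460023665267993 0.04539541512021406 0.2850115019828081 ((526.3294677734375, 146.05841064453125), (172.03485107421875, 131.05096435546875), 22.007871627807617)
10.047782916948211 [0.52844888 0.14379697 0.08161644] [-0.24251653  0.87308026  0.29075576] [-2.80140158 -0.4970975  16.94761546] -1.810192867755628 0.04538252111173259 0.27448114939033985 ((526.28662109375, 146.3037109375), (171.6212921142578, 130.52978515625), 21.926055908203125)
10.047229980264014 [0.52846177 0.14378269 0.08164436] [-0.24940806  0.85362816  0.23757483] [-2.82678071 -0.12017894 16.06724786] -1.7521250048695693 0.04535470928154612 0.2746297884732485 ((526.4993286132812, 146.22210693359375), (171.58953857421875, 130.70474243164062), 21.90715217590332)
```

View pics/v5.png

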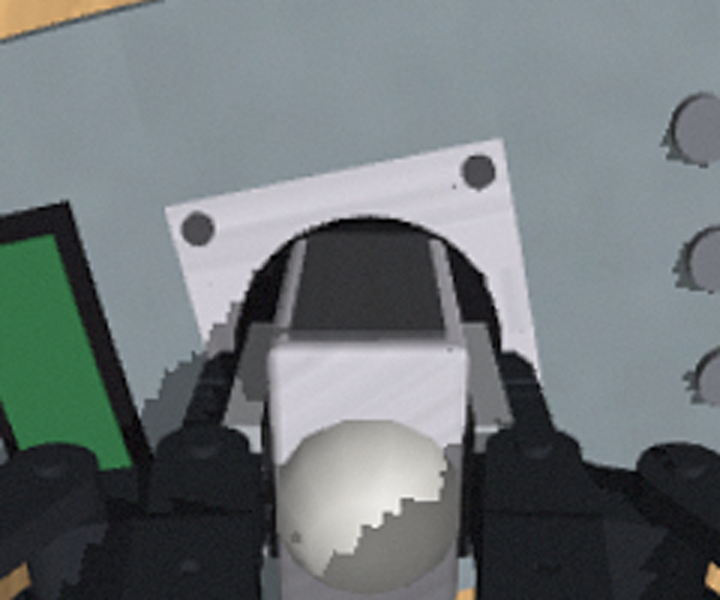

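The image shows the lamp square to the fingers, with the plate edge about 11.5° off (so about 101° turned). I'll compare lamp-in-grip yaw with the earlier cloud, using the same mask.

```bash
python3 - <<'E'
from h import *
from scipy.optimize import least_squares
def an(P,p,M,tag):
    Q=(P-p)@M*1000
    for zl,zh in [(-30,-15),(-15,0)]:
        m=(np.abs(Q[...,1])<10)&(Q[...,2]>zl)&(Q[...,2]<zh)&(Q[...,0]>18)&(Q[...,0]<30); q=Q[m]
        A=np.c_[q[:,1:],np.ones(len(q))]; f=lambda c:A@c-q[:,0]
        r=least_squares(f,[0,0,24],loss='soft_l1',f_scale=.5).x
        print(tag,zl,len(q),'yaw deg',np.degrees(r[0]).round(2),'tilt',np.degrees(r[1]).round(2),r[2].round(2))
im,d,P,st=shot('wrist'); p,M,psi=pose(st); an(P,p,M,'now'); np.savez('/tmp/w6.npz',P=P,im=im)
# earlier hover poses (from printed values)
for f,p0,ps in [('wrist2',[.51532,.14767,.21787],113.21),('wrist3',[.52906,.14653,.11761],111.98)]:
    a=np.radians(ps); M0=np.array([[-np.sin(a),np.cos(a),0],[np.cos(a),np.sin(a),0],[0,0,-1.]])
    an(np.load(f'/tmp/{f}.npz')['P'],np.array(p0),M0,f)
print(M.round(3),st['torque'])
E
```

```text
now -30 656 yaw deg -0.42 tilt -0.21 23.8
now -15 479 yaw deg -0.26 tilt 0.51 23.93
wrist2 -30 661 yaw deg -0.14 tilt 0.22 25.04
wrist2 -15 487 yaw deg -0.05 tilt 0.66 25.08
wrist3 -30 660 yaw deg -0.2 tilt 0.23 25.09
wrist3 -15 481 yaw deg -0.02 tilt 0.67 25.08
[[-0.174  0.985  0.004]
 [ 0.985  0.174  0.   ]
 [-0.     0.004 -1.   ]] [-0.24417894  0.85149469  0.25753323]
```

The lamp is firm in the grip and the flange is down with about 18 N. The turn is about 101°, which puts the turntable against its stop. I'll ease back 3° to relieve the over-twist, then hand in.

{"method": "jog_arm", "body": {
  "motion": [
    [-1, 0, 0, 0, -1],
    [-1, 0, 0, 0, -1],
    [-1, 0, 0, 0, -1],
    [-1, 0, 0, 0.3, 0],
    [-1, 0, 0, 0, 0],
    [-1, 0, 0, 0, 0],
    [-1, 0, 0, 0, 0],
    [-1, 0, 0, 0, 0]
  ]
}}

```text
time: 15.5
tool_pos: [0.5284, 0.1438, 0.0816]
tcp_rot: [1.954, 2.457, 0.004]
wrist_force: [-5.0, 0.1, 18.6]
width: 0.294
grip_force: 98.0
```

```bash
python3 - <<'E'
from h import *
st=bot.read_state(); p,M,psi=pose(st); print(st['time'],p,psi,st['torque'],st['wrist_force'],st['joint_torque'][5])
if st['torque'][2]>.1 and st['wrist_force'][2]>12: print(bot.finish_job())
E
```

```text
15.5 [0.52837024 0.14377384 0.08163302] 13.0232502628389 [-0.25899461  0.9059995   0.14575015] [-4.99780699  0.11294126 18.61759191] 0.15993495471775532
the job is handed in; nothing more can be done
None
```

I handed the job in at 15.5 s with the lamp still gripped, its flange pressed down and turned about 99° clockwise (quarter turn plus blade play); I inferred the turntable was at its stop from that angle, as I felt no clear stop, and did not touch the other two lamps.

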